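Fit the spacer and masher rotor on the bean masher's drive post

TASK

Get the bean masher ready: slide the low D-bored spacer collar onto the D-shaped drive post until it lies flat on the machine's deck, then fit the two-bladed rotor on the same post, fully down on the spacer. Turn each part so that the flat of its bore meets the flat of the post before you let it drop home. The plain ring with the round bore and the sleeve with the square bore belong to other machines.

Things in the scene. Friction and masses are not known exactly. Their poses are not given: they have to be found in the camera images.
- post_top (a point): Top of the dark-steel post on the fixed masher (white box 180 x 180 mm, steel deck 72 mm above the table); point on the post's axis, 55 mm above the deck. The post is D-shaped all the way up: radius 19 mm, flat 5 mm from the axis; its top 12 mm taper in by 6 mm all round, flat too. z up; +x points from the axis out through the flat.
- collar_center (a point): Loose grey plastic spacer: tube lying flat, 56 mm outside diameter, 24 mm high, 60 g, D bore right through: radius 22 mm, flat 8 mm from the axis (its double has a round bore). Point on the axis half-way up, 12 mm above the underside; z up; +x points from the axis to the flat. Home, it is 43 mm below the post's top.
- rotor_center (a point): Loose upright grey plastic hub, 56 mm outside diameter, 46 mm high, 130 g, same D bore as the collar right through. Two steel blades at its foot reach 64 mm from the axis along +y and -y, 12 mm wide, 10 mm high: grip above them, any yaw. Point on the axis half-way up, 23 mm above the underside; z up; +x points from the axis to the flat. Home, it is 8 mm below the post's top.

How it is judged:
By the outcome, as a careful person would: the job done as asked, in the order asked, and still so for the second after the job is handed in, with the robot touching nothing.
It also fails if it takes over 50 s, if anything falls off the work surface, if the arm or the gripper's body presses on something with over 40 N, if the wrist force passes 120 N, or if a joint passes its speed limit or range.

ROBOT

A 7-joint arm with a two-finger parallel gripper is mounted at the origin on the work surface. World frame = base frame: x ahead of the robot, y to its left, z up, the work surface at z = 0. Lengths are in m, angles in rad, forces in N, time in s.
With the tool pointing down it reaches from about 0.4 to 0.875 m from the base axis. Payload 19.3 kg.
Tool frame: the origin (TCP) lies midway between the tips of the shut fingers; the grasp point (between the pads) lies 19 mm behind it (bot.pinch_z is the distance from the TCP to the grasp point, in m); z points along the fingers, y is the line along which they close (so a half turn about z gives the same grasp; the last joint's range is limited). The gripper opens to 85 mm and grips with 20 to 120 N. Pads are 22 mm wide; open, the fingers measure 114 mm over their backs; the gripper's body (76 mm by 85 mm) begins 54 mm behind the grasp point. The pads swing forward as they close: fully open they stand 13 mm farther back than shut.
Start: joints at [-1.27, 0.521, -0.036, 1.599, 0.021, 1.021, -0.113], TCP at [0.226, 0.583, 0.231] pointing down, gripper open.
Joint ranges: [-2.91, 2.91], [-0.3, 2.13], [-1.5, 1.42], [0.17, 2.43], [-1.26, 4.41], [0.16, 1.93], [-2.52, 2.52]. Speed limits (rad/s): [1.89, 1.89, 2.39, 2.39, 3.01, 3.01, 3.01].

INTERFACE

Orientations are given as [roll, pitch, yaw] about the fixed x, y, z axes, in that order (R = Rz(yaw) Ry(pitch) Rx(roll)).
In Python, from workcell import observe, viewer, bot gives the robot as it stands. The module is installed in compiled form; this text tells all that it offers.
- The arm moves only by the tool play_rows, never from a script. Its argument "motion" is a list of rows, each a list of 7 numbers: the shift along the tool's x, y, z in cm, then the turn, a rotation vector about the tool's x, y, z in rad, then the opening, from -1 (shut) to 1 (fully open), so that 0 is half open. A call has exactly 5 rows; each row is the pose to reach, as a shift and turn from the pose commanded when the call began, along the tool's axes at that moment; what a row does not reach only later rows make up. A row lasts 1/10 s, in which the tool goes at most 50 mm and 8.59 degrees, less where a joint would pass 70% of its speed; a pose out of reach is approached as far as the arm can. A call with a gripper value outside its range is refused whole. The fingers move at their own pace and stop on an object; "squeeze" is the grip in N (left out, the last holds). Time passes only in rows, so rows that repeat a pose let the fingers close, or fill a call up. It gives the time, the measured TCP pose, the force, the opening and the grip force at its end, in the units of the state.
- observe(): the state, without advancing time (a new reading comes with each control period).
- viewer.grab_frame(name): name is "side" or "top"; returns (picture, depth): 420x560x3 uint8, red, green, blue; 420x560 float32, m along the optical axis (not along the pixel's ray), 0 where there is no reading.
- viewer.camera_info(name): a dict with "fx", "fy", "cx", "cy" (pixels), "k1" (the pictures are not rectified: a ray, as slopes to the right and down, at radius r is drawn at 1 + k1 r^2 times it, then the intrinsics apply), "R" (3x3) and "t" (3): a world point X has camera coordinates R X + t. Camera axes: x right, y down, z forward; pixel columns grow to the right and rows downward; lengths in m; the calibration is good to about 2 mm. A picture is of the moment at which its call begins. camera_info takes no time and is no camera call.
- bot.job_done(): hands the job in; it is judged then, once.
The state is a dict: "clock": time; "qpos": joint angles; "qd": joint speeds; "joint_efforts": joint torques, N m; "position": TCP position; "tool_rot": TCP orientation; "force": force on the tool from outside, world axes, zero at the start; "moment": the same for the moment, N m; "grip_width": finger opening in m; "finger_force": force on a finger pad.
Only numpy, scipy, OpenCV 4.12 (cv2) and the standard library are available. Lean on these libraries where they do the work, as an engineer would, in place of code of your own. Each camera call takes 0.05 s, during which the arm holds its last target. There are 200 camera calls.

## Working session

There is one attempt and no reset: what is moved stays moved. The work goes in short steps, Python scripts to look and compute and a tool call to move; the robot and the scene stay as the last step left them, time stands still between calls to the robot, and variables do not carry over. Pictures are saved under pics/ and viewed, at most 10 in all, crops included, and the job is handed in when it is done.

Besides the shell and the picture viewer there is one more tool, called after "Emit:" in YAML: its name, and indented under it one key for each argument. play_rows: Moves the arm, as the interface text tells. Its arguments: {"type":"object","properties":{"motion":{"type":"array"},"squeeze":{"type":"number"}},"required":["motion"]}

```bash
mkdir -p pics
cat > h.py <<'E'
import numpy as np, cv2
from workcell import observe, viewer, bot
def und(name,uv):
    c=viewer.camera_info(name); uv=np.atleast_2d(uv).astype(float)
    d=np.c_[(uv[:,0]-c['cx'])/c['fx'],(uv[:,1]-c['cy'])/c['fy']]; s=d.copy()
    for _ in range(20): s=d/(1+c['k1']*(s**2).sum(1,keepdims=True))
    return np.c_[s,np.ones(len(s))],np.array(c['R']),np.array(c['t'])
def plane(name,uv,z):
    r,R,t=und(name,uv); o=-R.T@t; d=r@R
    return o+d*((z-o[2])/d[:,2])[:,None]
def pts(name,uv,dep):
    r,R,t=und(name,uv); return (r*np.asarray(dep)[:,None]-t)@R
def cloud(name,D):
    v,u=np.mgrid[:420,:560]; return pts(name,np.c_[u.ravel(),v.ravel()],D.ravel()).reshape(420,560,3)
E
python3 - <<'E'
from h import *
for n in('side','top'):
    im,D=viewer.grab_frame(n); np.savez(f'pics/{n}0.npz',im=im,D=D); cv2.imwrite(f'pics/{n}0.png',im[...,::-1])
    c=viewer.camera_info(n); print(n,c['fx'],c['k1'],-np.array(c['R']).T@c['t'])
print(observe())
E
```

```text
side 528.1660937531467 -0.06980235418328204 [ 0.19398317 -0.83637546  0.67429817]
top 455.96975326481146 -0.05210215665694478 [ 0.31795697 -0.01614627  1.00012998]
{'clock': 0.1, 'qpos': array([-1.27019472,  0.52189632, -0.03634499,  1.59989726,  0.02119898,
        1.02107268, -0.11279483]), 'qd': array([-0.00174123, -0.00130403,  0.00150105, -0.00144255,  0.00012574,
       -0.0006009 ,  0.00031745]), 'joint_efforts': array([ 3.76084121e-03, -9.28490281e+01,  1.98378973e+00, -3.70535767e+01,
        1.80742680e-02,  5.30915248e-03,  2.31494568e-05]), 'position': array([0.22640025, 0.58227256, 0.23083852]), 'tool_rot': array([-3.14070522e+00,  4.98224913e-05,  2.77079899e+00]), 'force': array([-0.16281843,  0.08856892,  0.028678  ]), 'moment': array([-0.0006058 ,  0.03541564,  0.00490595]), 'finger_force': 0.0, 'grip_width': 0.08489441905178317}
```

View pics/top0.png

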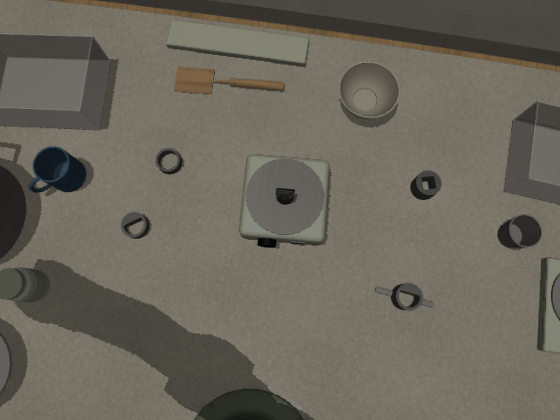

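View pics/side0.png

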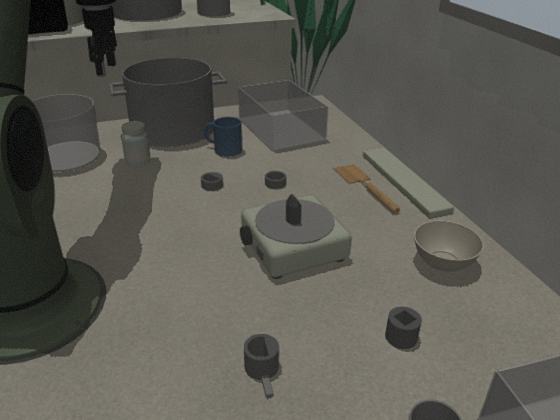

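Top view: D collar at about (135,225), round ring (169,161), rotor (406,297), square sleeve (425,184), post (285,196). The side view confirms this layout.

Run:
```python
from h import *
f=np.load('pics/top0.npz'); im,D=f['im'],f['D']
P=cloud('top',D)
out=[]
for u,v in((135,225),(406,297),(285,196)):
    c=im[v-22:v+22,u-22:u+22].astype(float); c=np.clip(c*2,0,255).astype(np.uint8)
    out.append(cv2.resize(c,(264,264),interpolation=cv2.INTER_NEAREST))
cv2.imwrite('pics/c1.png',np.hstack(out)[...,::-1])
print(np.isfinite(D).all(),(D==0).mean())
for n,(u,v),lo,hi in(('collar',(135,225),.015,.04),('rotor',(406,297),.036,.06),('deck',(285,196),.065,.08),('post',(285,196),.11,.14)):
    r=50 if n=='deck' else 22
    q=P[v-r:v+r,u-r:u+r].reshape(-1,3); m=(q[:,2]>lo)&(q[:,2]<hi)
    xy=q[m][:,:2].astype(np.float32); (c,s,a)=cv2.minAreaRect(xy); print(n,m.sum(),np.median(q[m][:,2]),q[m].mean(0),cv2.minEnclosingCircle(xy),(c,s,a))
```

```text
True 0.004005102040816327
collar 345 0.024011622831251953 [0.43604437 0.32403675 0.02359521] ((0.4335269033908844, 0.3234233856201172), 0.02852819114923477) ((0.43398553133010864, 0.32314515113830566), (0.055039629340171814, 0.054694321006536484), 25.609106063842773)
rotor 370 0.046201986447811136 [ 0.37327697 -0.27925313  0.0457067 ] ((0.37138110399246216, -0.27992090582847595), 0.029235059395432472) ((0.3712388873100281, -0.2794232666492462), (0.05353254824876785, 0.05614972859621048), 5.76459264755249)
deck 6373 0.0718852008706164 [0.5336631  0.00504059 0.07164294] ((0.5360534191131592, 0.005380545277148485), 0.11963032186031342) ((0.5363691449165344, 0.005235530436038971), (0.1761598140001297, 0.17581267654895782), 3.5277416706085205)
post 195 0.12342334722115601 [0.52934029 0.00491954 0.1225963 ] ((0.5350322723388672, 0.005637055262923241), 0.01874450407922268) ((0.5299708843231201, 0.004867583513259888), (0.023656263947486877, 0.0360100157558918), 8.67017650604248)
```

View pics/c1.png

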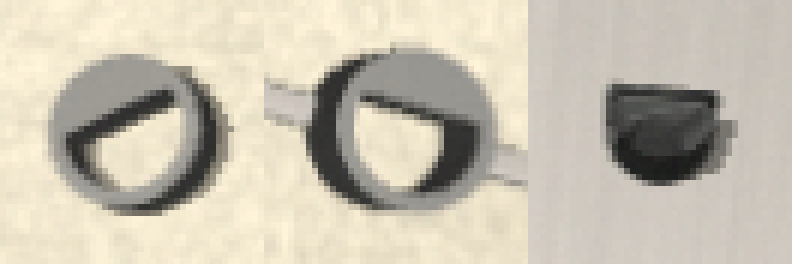

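The crops show the flats clearly: collar's towards up-left, rotor's towards up-right, post's towards image-up (world +x). Next I'll measure the axes and yaws accurately.

```bash
cat >> h.py <<'E'
S=4000. # px per m of rectified patch
def rect(name,img,c,z,half=.05):
    n=int(2*half*S); j,i=np.meshgrid(np.arange(n),np.arange(n))
    X=np.c_[c[0]-half+i.ravel()/S,c[1]-half+j.ravel()/S,np.full(n*n,z)]
    k=viewer.camera_info(name); p=X@np.array(k['R']).T+k['t']; s=p[:,:2]/p[:,2:]
    s=s*(1+k['k1']*(s**2).sum(1,keepdims=True))
    m=(s*[k['fx'],k['fy']]+[k['cx'],k['cy']]).astype(np.float32).reshape(n,n,2)
    return cv2.remap(img,m[...,0],m[...,1],cv2.INTER_LINEAR)   # row=x, col=y
def ringpose(name,im,D,c,z,tol=.004,half=.05):
    Z=cloud(name,D)[...,2].astype(np.float32); ok=(abs(Z-z)<tol).astype(np.float32)
    m=(rect(name,ok,c,z,half)>.5).astype(np.uint8)
    nl,l,st,ce=cv2.connectedComponentsWithStats(m); b=1+st[1:,4].argmax(); m=(l==b).astype(np.uint8)
    cs,h=cv2.findContours(m,cv2.RETR_CCOMP,cv2.CHAIN_APPROX_NONE)
    o=max((k for k,hh in zip(cs,h[0]) if hh[3]<0),key=cv2.contourArea); e=cv2.fitEllipse(o)
    hs=[k for k,hh in zip(cs,h[0]) if hh[3]>=0]; w=lambda p:np.array(c)-half+np.array(p)[::-1]/S
    ctr=w(e[0]); res=[ctr,np.array(e[1])/S*1e3]
    if hs:
        k=max(hs,key=cv2.contourArea); hull=cv2.convexHull(k)[:,0]; hp=np.array([w(p) for p in k[:,0]])
        hc=hp.mean(0)
        # flat: edge of the minimum rectangle supported by most contour points
        best=None
        for a in np.radians(np.arange(0,360,.5)):
            n=np.array([np.cos(a),np.sin(a)]); d=hp@n; mx=np.percentile(d,99.5); cnt=(d>mx-.001).sum()
            if best is None or cnt>best[0]: best=(cnt,a)
        n=np.array([np.cos(best[1]),np.sin(best[1])]); d=hp@n; sel=hp[d>np.percentile(d,99.5)-.0015]
        tt=sel@np.array([-n[1],n[0]]); sel=sel[abs(tt-np.median(tt))<.015]
        vx,vy,x0,y0=cv2.fitLine(sel.astype(np.float32),cv2.DIST_HUBER,0,1e-5,1e-5).ravel()
        N=np.array([-vy,vx]); N*=np.sign(N@n); res+=[np.degrees(np.arctan2(N[1],N[0])),(np.array([x0,y0])-ctr)@N*1e3,(w(hs and cv2.minAreaRect(k)[0])),np.array(cv2.minAreaRect(k)[1])/S*1e3]
    return res
E
python3 - <<'E'
from h import *
f=np.load('pics/top0.npz'); im,D=f['im'],f['D']
print(ringpose('top',im,D,(.434,.323),.024)); print(ringpose('top',im,D,(.371,-.280),.046))
# post: dark silhouette at z=.115
g=cv2.cvtColor(im,cv2.COLOR_RGB2GRAY); G=rect('top',g,(.53,.005),.115,.035); Zr=rect('top',cloud('top',D)[...,2].astype(np.float32),(.53,.005),.115,.035)
m=(Zr>.1).astype(np.uint8)
cv2.imwrite('pics/post.png',np.hstack([G,m*255]))
xs=[];ys=[]
for j in range(m.shape[1]):
    c=np.where(m[:,j])[0]
    if len(c): xs.append(.53-.035+c.max()/S); ys.append(.005-.035+j/S)
xs=np.array(xs);ys=np.array(ys); print('y ext',ys.min(),ys.max())
k=abs(ys-(ys.min()+ys.max())/2)<.014; p=np.polyfit(ys[k],xs[k],1); print('flat slope->yaw deg',np.degrees(np.arctan(-p[0])),'x at mid',np.polyval(p,(ys.min()+ys.max())/2))
# deck disc
Gd=rect('top',g,(.535,.005),.072,.11); 
t,b=cv2.threshold(Gd,0,255,cv2.THRESH_OTSU); 
cs,_=cv2.findContours(cv2.Canny(cv2.GaussianBlur(Gd,(9,9),0),20,50),cv2.RETR_LIST,cv2.CHAIN_APPROX_NONE)
for q in sorted(cs,key=len)[-5:]:
    e=cv2.fitEllipse(q); print(len(q),.535-.11+e[0][1]/S,.005-.11+e[0][0]/S,np.array(e[1])/S)
E
```

```text
[array([0.43385468, 0.32322566]), array([55.16805649, 56.65746689]), np.float32(-78.12966), np.float64(20.05273526616401), array([0.4287125, 0.3190125]), array([30.47238731, 43.19889832])]
[array([ 0.37072174, -0.27959727]), array([54.05838013, 57.62589645]), np.float32(-7.8040967), np.float64(8.603917077554442), array([ 0.36476127, -0.27937602]), array([46.24113846, 31.23483467])]
y ext -0.013500000000000002 0.037750000000000006
flat slope->yaw deg 3.53502826391321 x at mid 0.5420969038382414
106 0.5397583389282227 0.025781158447265626 [0.00061573 0.0119735 ]
109 0.45491086578369144 0.0007510223388671883 [0.00157433 0.01301687]
118 0.4264227651357651 0.013936958312988287 [0.00134028 0.0124621 ]
128 0.4387246704101563 0.055158859252929696 [0.00660756 0.03659344]
186 0.44326796722412115 -0.03744043731689453 [0.00082509 0.0214333 ]
```

```bash
cat >> h.py <<'E'
from scipy.ndimage import map_coordinates
def flat(name,im,c,z,yaw0,lo,hi,sign,half=14,it=3,w=2.5):
    """edge line across direction yaw0 from c, distance window lo..hi mm; sign of brightness step outward"""
    G=cv2.GaussianBlur(rect(name,cv2.cvtColor(im,cv2.COLOR_RGB2GRAY),c,z,.05).astype(np.float32),(0,0),3)
    a=np.radians(yaw0)
    for _ in range(it):
        n=np.array([np.cos(a),np.sin(a)]); s=np.array([-n[1],n[0]])
        T=np.arange(-half,half,.5); R=np.arange(lo,hi,.1)
        q=(T[:,None,None]*s+R[None,:,None]*n)/1e3
        v=map_coordinates(G,[(q[...,0]+.05)*S,(q[...,1]+.05)*S],order=1)
        gr=np.gradient(v,axis=1)*sign; k=gr.argmax(1); p=q[np.arange(len(T)),k]*1e3
        vx,vy,x0,y0=cv2.fitLine(p.astype(np.float32),cv2.DIST_HUBER,0,.01,.01).ravel()
        N=np.array([-vy,vx]); N*=np.sign(N@n); d=np.array([x0,y0])@N; a=np.arctan2(N[1],N[0]); lo,hi=d-w,d+w
    return np.degrees(a),d,np.std(p@N-d)
E
python3 - <<'E'
from h import *
f=np.load('pics/top0.npz'); im=f['im']
C=(.4339,.3232);Rr=(.3710,-.2795);Q=(.535,.005)
print('collar',flat('top',im,C,.024,22,3,13,1)); print('rotor',flat('top',im,Rr,.046,-13,3,13,1)); print('post',flat('top',im,Q,.115,3,0,12,1))
out=[]
for c,z in((C,.024),(Rr,.046),(Q,.115)):
    G=rect('top',im,c,z,.032)[...,::-1]; G=np.ascontiguousarray(np.clip(G.astype(float)*2,0,255).astype(np.uint8)); cv2.circle(G,(128,128),112,(0,0,255),1); cv2.circle(G,(128,128),1,(0,0,255),1)
    out.append(G)
cv2.imwrite('pics/r1.png',np.hstack(out))
E
```

```text
collar (np.float32(35.485493), np.float32(8.799689), np.float64(0.20964207612150937))
rotor (np.float32(-8.270407), np.float32(7.8068743), np.float64(0.2177434043522697))
post (np.float32(3.4645426), np.float32(7.075792), np.float64(0.301230085399951))
```

View pics/r1.png

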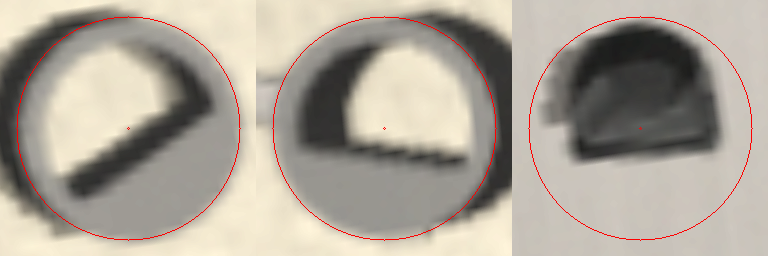

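The circles fit the parts. The collar's yaw differs from the raw crop, so I'm checking it directly by casting rays at the flat's edge ends in both views.

Run:
```python
from h import *
print(np.round(viewer.camera_info('top')['R'],3))
def yaw(uv,z):
    p=plane('top',uv,z); d=p[1]-p[0]; return p[:,:2],np.degrees(np.arctan2(-d[0],d[1]))
b=lambda x,y,u,v:(u-22+x/6,v-22+y/6)
print(yaw([b(68,135,135,225),b(172,92,135,225)],.024))
print(yaw([b(362-264,98,406,297),b(478-264,124,406,297)],.046))
print(yaw([b(608-528,88,285,196),b(718-528,88,285,196)],.115))
f=np.load('pics/side0.npz'); im=f['im']
s=[]
for u,v in((211,181),(261,352),(293,210)):
    s.append(cv2.resize(np.clip(im[v-25:v+25,u-25:u+25]*2.,0,255).astype(np.uint8),(250,250),interpolation=cv2.INTER_NEAREST))
cv2.imwrite('pics/s1.png',np.hstack(s)[...,::-1])
print('side collar',flat('side',im,(.434,.323),.024,30,3,13,1),ringpose('side',im,f['D'],(.434,.323),.024)[:2])
print('side rotor',flat('side',im,(.371,-.2795),.046,-8,3,13,1),ringpose('side',im,f['D'],(.371,-.28),.046)[:2])
```

```text
[[ 0.152 -0.988  0.004]
 [-0.967 -0.149 -0.207]
 [ 0.205  0.027 -0.978]]
(array([[0.42858342, 0.34250424],
       [0.44997305, 0.30821242]]), np.float64(-148.0460167245018))
(array([[ 0.37809017, -0.26064309],
       [ 0.37517924, -0.30149554]]), np.float64(175.9242959644737))
(array([[ 0.53804999,  0.02364062],
       [ 0.54365255, -0.01261547]]), np.float64(-171.21570636159092))
side collar (np.float32(28.197353), np.float32(9.739481), np.float64(1.0640911601931864)) [array([0.4334181 , 0.32300951]), array([57.41235733, 66.37265015])]
side rotor (np.float32(-7.0179825), np.float32(6.332436), np.float64(0.21596014675892095)) [array([ 0.36933666, -0.27958555]), array([56.23656464, 59.31662369])]
```

View pics/s1.png

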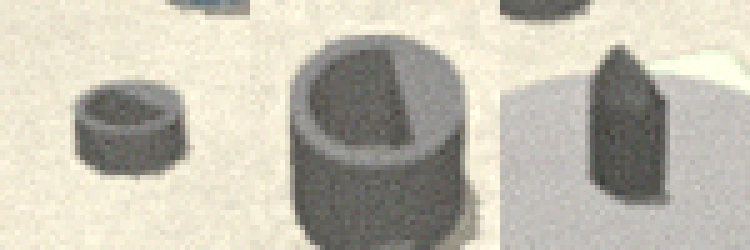

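Measured (in m): collar (0.434, 0.323), yaw about 35°. Rotor (0.371, -0.280), about -8°. Post (0.536, 0.006), about 4.5°. Sizes and heights fit, with about 3 mm or 9° of play. Going to the collar now.

```bash
cat >> h.py <<'E'
from scipy.spatial.transform import Rotation as Ro
def go(x,y,z,yaw):
    s=observe(); R=Ro.from_euler('xyz',s['tool_rot']); T=Ro.from_euler('xyz',[np.pi,0,np.radians(yaw)])
    print('shift cm',np.round(R.inv().apply(np.array([x,y,z])-s['position'])*100,2),'turn',np.round((R.inv()*T).as_rotvec(),3),'| pos',np.round(s['position'],4),'yaw',np.round(np.degrees(s['tool_rot'][2]),2),'F',np.round(s['force'],1),'w',round(s['grip_width'],4),'ff',round(float(s['finger_force']),1),'t',s['clock'],'q',np.round(s['qpos'],2))
E
python3 -c "from h import *; go(.434,.323,.10,125.5)"
```

```text
shift cm [-28.74 -16.63  13.1 ] turn [-0.001  0.     0.58 ] | pos [0.2264 0.5823 0.2308] yaw 158.76 F [-0.2  0.1  0. ] w 0.0849 ff 0.0 t 0.1 q [-1.27  0.52 -0.04  1.6   0.02  1.02 -0.11]
```

Emit:
play_rows:
  motion:
    - [-3.2,-1.85,1,0,0,0.065,1]
    - [-6.4,-3.7,2,0,0,0.13,1]
    - [-9.6,-5.55,3.2,0,0,0.195,1]
    - [-12.8,-7.4,4.5,0,0,0.26,1]
    - [-16,-9.25,6,0,0,0.325,1]
  squeeze: 35

```text
clock: 0.6
position: [0.3428, 0.4371, 0.1709]
tool_rot: [3.141, 0.0, 2.443]
force: [0.2, 0.0, -0.4]
grip_width: 0.0855
finger_force: 0.0
```

```bash
python3 -c "from h import *; go(.434,.323,.10,125.5)"
```

```text
shift cm [-14.32  -2.88   7.09] turn [ 0.    -0.     0.253] | pos [0.3428 0.4371 0.1709] yaw 139.99 F [ 0.2  0.  -0.4] w 0.0855 ff 0.0 t 0.6 q [-1.05  0.49  0.06  1.85 -0.04  0.81 -0.11]
```

Emit:
play_rows:
  motion:
    - [-3.6,-0.7,1.8,0,0,0.065,1]
    - [-7.2,-1.4,3.6,0,0,0.13,1]
    - [-10.8,-2.1,5.3,0,0,0.19,1]
    - [-14.3,-2.9,7.1,0,0,0.253,1]
    - [-14.3,-2.9,7.1,0,0,0.253,1]

```text
clock: 1.1
position: [0.4352, 0.3193, 0.0983]
tool_rot: [-3.138, 0.003, 2.185]
force: [-0.1, 0.3, -0.2]
grip_width: 0.085
finger_force: 0.0
```

```bash
python3 -c "from h import *; go(.434,.323,.0,125.5)
im,D=viewer.grab_frame('side'); cv2.imwrite('pics/a1.png',im[90:260,120:380,::-1])"
```

```text
shift cm [0.4  0.15 9.83] turn [-0.003  0.003 -0.006] | pos [0.4352 0.3193 0.0983] yaw 125.18 F [-0.1  0.3 -0.2] w 0.085 ff 0.0 t 1.1 q [-0.83  0.58  0.11  1.94 -0.1   0.63 -0.04]
```

```bash
python3 -c "from h import *; go(.434,.323,.0,125.5)"
```

```text
shift cm [0.1  0.08 9.92] turn [-0.002  0.001 -0.002] | pos [0.434  0.3219 0.0992] yaw 125.41 F [-0.2 -0.5  0.6] w 0.0854 ff 0.0 t 1.15 q [-0.83  0.58  0.11  1.93 -0.1   0.64 -0.04]
```

Emit:
play_rows:
  motion:
    - [0,0,1.5,0,0,0,1]
    - [0,0,3.5,0,0,0,1]
    - [0,0,5,0,0,0,1]
    - [0,0,5,0,0,0,1]
    - [0,0,5,0,0,0,1]

```text
clock: 1.65
position: [0.433, 0.325, 0.0507]
tool_rot: [-3.142, -0.0, 2.194]
force: [0.0, 0.9, 1.5]
grip_width: 0.0854
finger_force: 0.0
```

```bash
python3 -c "from h import *; go(.434,.323,.0,125.5)"
```

```text
shift cm [-0.22 -0.03  5.07] turn [-0.    -0.     0.003] | pos [0.433  0.325  0.0507] yaw 125.69 F [0.  0.9 1.5] w 0.0854 ff 0.0 t 1.65 q [-0.82  0.66  0.09  1.95 -0.11  0.53 -0.03]
```

Emit:
play_rows:
  motion:
    - [-0.1,0,2,0,0,0,1]
    - [-0.2,0,4,0,0,0,1]
    - [-0.2,0,4.9,0,0,0,1]
    - [-0.2,0,4.9,0,0,0,1]
    - [-0.2,0,4.9,0,0,0,1]

```text
clock: 2.15
position: [0.4347, 0.3231, 0.0022]
tool_rot: [3.141, -0.0, 2.193]
force: [0.7, 0.6, 0.3]
grip_width: 0.0855
finger_force: 0.0
```

```bash
python3 -c "
from h import *; go(.434,.323,.0,125.5)
im,D=viewer.grab_frame('side'); go(.434,.323,.0,125.5)
a=cv2.resize(np.clip(im[100:240,150:300,::-1]*1.6,0,255).astype(np.uint8),None,fx=3,fy=3);cv2.imwrite('pics/a2.png',a)"
```

```text
shift cm [ 0.03 -0.06  0.22] turn [ 0.001 -0.     0.003] | pos [0.4347 0.3231 0.0022] yaw 125.65 F [0.7 0.6 0.3] w 0.0855 ff 0.0 t 2.15 q [-0.8   0.75  0.07  1.96 -0.12  0.44 -0.02]
shift cm [ 0.03 -0.08  0.23] turn [ 0.001 -0.     0.002] | pos [0.4348 0.3232 0.0023] yaw 125.64 F [-0.3 -0.7 -0.2] w 0.0851 ff 0.0 t 2.2 q [-0.8   0.75  0.08  1.96 -0.12  0.44 -0.02]
```

View pics/a2.png

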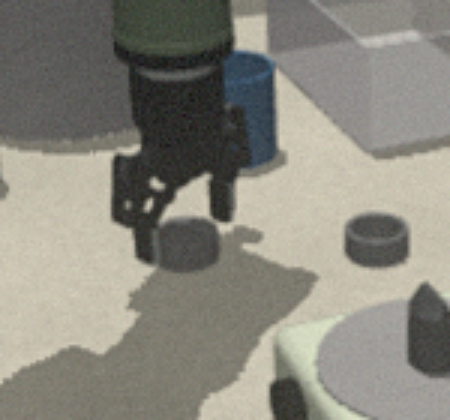

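The fingers stand on either side of the collar (crop pixel 190,243). I'm closing on it.

Emit:
play_rows:
  motion:
    - [0,0,0.2,0,0,0,-1]
    - [0,0,0.2,0,0,0,-1]
    - [0,0,0.2,0,0,0,-1]
    - [0,0,0.2,0,0,0,-1]
    - [0,0,0.2,0,0,0,-1]
  squeeze: 35

```text
clock: 2.7
position: [0.4346, 0.323, -0.0001]
tool_rot: [3.141, -0.0, 2.193]
force: [-2.0, -0.7, 9.6]
grip_width: 0.0552
finger_force: 35.4
```

Emit:
play_rows:
  motion:
    - [0,0,0,0,0,0,-1]
    - [0,0,-1.5,0,0,0,-1]
    - [0,0,-3,0,0,0,-1]
    - [0,0,-4,0,0,0,-1]
    - [0,0,-4,0,0,0,-1]

```text
clock: 3.2
position: [0.4352, 0.3234, 0.0413]
tool_rot: [3.139, -0.0, 2.193]
force: [0.2, -0.4, -0.7]
grip_width: 0.0549
finger_force: 37.9
```

```bash
python3 -c "
from h import *; go(.536,.006,.175,95)"
```

```text
shift cm [-31.67 -10.26 -13.41] turn [ 0.003 -0.001  0.535] | pos [0.4352 0.3234 0.0413] yaw 125.63 F [ 0.2 -0.4 -0.7] w 0.0549 ff 37.9 t 3.2 q [-0.81  0.68  0.09  1.96 -0.11  0.51 -0.02]
```

Emit:
play_rows:
  motion:
    - [0,0,-3,0,0,0,-1]
    - [0,0,-6.5,0,0,0.05,-1]
    - [-2,-0.7,-10,0,0,0.1,-1]
    - [-5,-1.6,-12.5,0,0,0.16,-1]
    - [-8.5,-2.8,-13.4,0,0,0.22,-1]

```text
clock: 3.7
position: [0.462, 0.2376, 0.1756]
tool_rot: [3.138, -0.001, 1.972]
force: [0.3, -0.6, -1.0]
grip_width: 0.0547
finger_force: 37.9
```

Emit:
play_rows:
  motion:
    - [-3.6,-0.2,0,0,0,0.05,-1]
    - [-7.2,-0.4,0,0,0,0.1,-1]
    - [-10.8,-0.6,0,0,0,0.15,-1]
    - [-14,-0.8,0,0,0,0.2,-1]
    - [-16,-0.9,0,0,0,0.25,-1]

```text
clock: 4.2
position: [0.5159, 0.0842, 0.1733]
tool_rot: [-3.142, 0.001, 1.718]
force: [0.9, 1.2, -1.5]
grip_width: 0.0544
finger_force: 37.9
```

```bash
python3 -c "
from h import *; go(.536,.006,.16,95)"
```

```text
shift cm [-8.03  0.84  1.33] turn [-0.     0.001  0.06 ] | pos [0.5159 0.0842 0.1733] yaw 98.45 F [ 0.9  1.2 -1.5] w 0.0544 ff 37.9 t 4.2 q [-0.49  0.45  0.29  1.94 -0.18  0.78  0.04]
```

Emit:
play_rows:
  motion:
    - [-3,0.3,0.3,0,0,0.03,-1]
    - [-6,0.6,0.6,0,0,0.06,-1]
    - [-8,0.85,1.0,0,0,0.06,-1]
    - [-8,0.85,1.3,0,0,0.06,-1]
    - [-8,0.85,1.3,0,0,0.06,-1]

```text
clock: 4.7
position: [0.5357, 0.0092, 0.1598]
tool_rot: [-3.141, -0.0, 1.662]
force: [-0.4, 0.4, -0.9]
grip_width: 0.0547
finger_force: 37.9
```

```bash
python3 -c "
from h import *; go(.536,.006,.16,95)
im,D=viewer.grab_frame('side');im2,D2=viewer.grab_frame('top'); go(.536,.006,.13,95)
np.savez('pics/h1.npz',im=im,D=D,im2=im2,D2=D2)
a=cv2.resize(np.clip(im[120:260,220:360,::-1]*1.8,0,255).astype(np.uint8),(400,400),interpolation=cv2.INTER_CUBIC)
b=cv2.resize(np.clip(im2[130:230,235:335,::-1]*1.8,0,255).astype(np.uint8),(400,400),interpolation=cv2.INTER_CUBIC)
cv2.imwrite('pics/a3.png',np.hstack([a,b]))"
```

```text
shift cm [-0.32 -0.   -0.02] turn [-0.001 -0.     0.004] | pos [0.5357 0.0092 0.1598] yaw 95.23 F [-0.4  0.4 -0.9] w 0.0547 ff 37.9 t 4.7 q [-0.35  0.49  0.3   1.92 -0.2   0.76  0.16]
shift cm [-0.4  -0.02  3.02] turn [-0.    -0.     0.006] | pos [0.5358 0.01   0.1602] yaw 95.33 F [0.6 0.1 0.2] w 0.0548 ff 37.9 t 4.8 q [-0.35  0.49  0.3   1.92 -0.2   0.76  0.16]
```

View pics/a3.png

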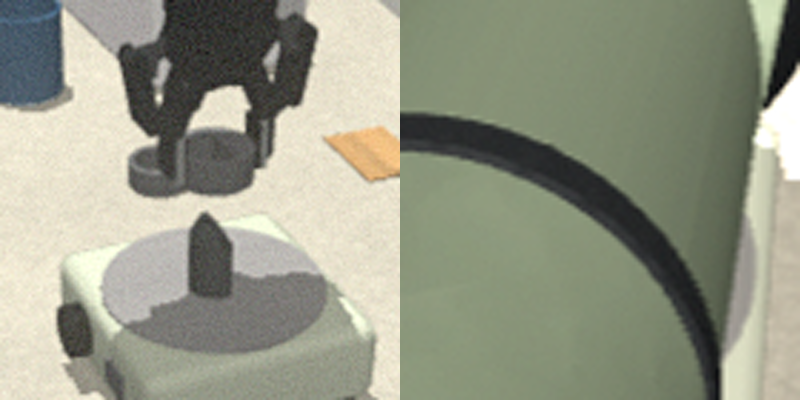

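Side crop: the held collar at (220,160) is above the post at (210,260). The ring at (155,170) is the round one, well behind. I'll check collar and post axes using the side view's depth.

```bash
python3 -c "
from h import *
from scipy.optimize import least_squares
def circ(q,r,c0): 
    s=least_squares(lambda p:np.hypot(*(q-p).T)-r,c0,loss='soft_l1',f_scale=.001); return s.x,np.median(abs(s.fun))
f=np.load('pics/h1.npz'); P=cloud('side',f['D']); q=P[120:260,220:360].reshape(-1,3)
near=(abs(q[:,0]-.536)<.035)&(abs(q[:,1]-.006)<.04)
k=q[near&(q[:,2]>.163)&(q[:,2]<.178)]; k=k[(k[:,1]<np.percentile(k[:,1],99))]
print('collar',len(k),k.min(0),k.max(0),circ(k[k[:,1]<-.003][:,:2],.028,[.536,.006]))
g=q[near&(q[:,2]>.13)&(q[:,2]<.25)];print('zs',np.percentile(g[:,2],[1,5,50]))
p=q[near&(q[:,2]>.08)&(q[:,2]<.112)]; p=p[np.hypot(p[:,0]-.536,p[:,1]-.006)<.025]
print('post',len(p),np.percentile(p,[1,50,99],axis=0)); r=p[p[:,0]<.537]; print(circ(r[:,:2],.019,[.536,.006]))
h=np.histogram(p[:,0],20);
for a in np.arange(.515,.55,.003):
    z=p[abs(p[:,0]-a)<.0015]; print(round(a,3),len(z),np.round(np.median(z[:,1]),4) if len(z) else '')
go(.536,.006,.13,95)
"
```

```text
collar 269 [ 0.50190049 -0.01900672  0.16303042] [0.57032775 0.03459751 0.17794801] (array([0.53436122, 0.01129757]), np.float64(0.0010274400795809002))
zs [0.16173427 0.16610078 0.18611531]
post 213 [[ 0.5166     -0.01396961  0.08015001]
 [ 0.52544108 -0.00783038  0.09600475]
 [ 0.54215666  0.01295214  0.11179209]]
(array([0.53618125, 0.00736521]), np.float64(0.0007663525419252751))
0.515 1 0.0069
0.518 49 0.0033
0.521 28 -0.0041
0.524 29 -0.0065
0.527 23 -0.009
0.53 21 -0.0104
0.533 17 -0.0101
0.536 18 -0.0119
0.539 16 -0.0113
0.542 11 -0.0099
0.545 0 
0.548 0 
shift cm [-0.4  -0.02  3.02] turn [-0.    -0.     0.006] | pos [0.5358 0.01   0.1602] yaw 95.33 F [0.6 0.1 0.2] w 0.0548 ff 37.9 t 4.8 q [-0.35  0.49  0.3   1.92 -0.2   0.76  0.16]
```

Emit:
play_rows:
  motion:
    - [-0.2,0.05,0.5,0,0,0.005,-1]
    - [-0.4,0.1,1.2,0,0,0.005,-1]
    - [-0.4,0.1,2,0,0,0.005,-1]
    - [-0.4,0.1,2.8,0,0,0.005,-1]
    - [-0.4,0.1,3.4,0,0,0.005,-1]

```text
clock: 5.3
position: [0.5371, 0.005, 0.1253]
tool_rot: [-3.141, 0.0, 1.658]
force: [-0.3, 0.4, -0.8]
grip_width: 0.0545
finger_force: 37.9
```

Emit:
play_rows:
  motion:
    - [0,0,0.3,0,0,0,-1]
    - [0,0,0.6,0,0,0,-1]
    - [0,0,0.9,0,0,0,-1]
    - [0,0,1.2,0,0,0,-1]
    - [0,0,1.2,0,0,0,-1]

```text
clock: 5.8
position: [0.5372, 0.0049, 0.114]
tool_rot: [-3.141, 0.0, 1.658]
force: [0.0, 0.6, -0.2]
grip_width: 0.0547
finger_force: 37.9
```

```bash
python3 -c "
from h import *; go(.537,.006,.072,95); print(observe()['moment'])"
```

```text
shift cm [ 0.11 -0.01  4.2 ] turn [-0.  0. -0.] | pos [0.5372 0.0049 0.114 ] yaw 94.98 F [ 0.   0.6 -0.2] w 0.0547 ff 37.9 t 5.8 q [-0.32  0.56  0.27  1.94 -0.23  0.66  0.19]
[-0.00250591 -0.02675792  0.01267894]
```

No contact force so far. I'll keep lowering gently, correcting 1 mm sideways.

Emit:
play_rows:
  motion:
    - [0.1,0,0.2,0,0,0,-1]
    - [0.1,0,0.5,0,0,0,-1]
    - [0.1,0,0.8,0,0,0,-1]
    - [0.1,0,1.0,0,0,0,-1]
    - [0.1,0,1.0,0,0,0,-1]

```text
clock: 6.3
position: [0.5371, 0.0059, 0.104]
tool_rot: [-3.141, 0.0, 1.658]
force: [-0.6, 0.0, 0.1]
grip_width: 0.0548
finger_force: 37.9
```

Emit:
play_rows:
  motion:
    - [0,0,0.4,0,0,0,-1]
    - [0,0,0.8,0,0,0,-1]
    - [0,0,1.2,0,0,0,-1]
    - [0,0,1.5,0,0,0,-1]
    - [0,0,1.5,0,0,0,-1]

```text
clock: 6.8
position: [0.5371, 0.0059, 0.0888]
tool_rot: [-3.141, 0.0, 1.658]
force: [-0.2, -0.2, 0.2]
grip_width: 0.0548
finger_force: 37.9
```

```bash
python3 -c "
from h import *; go(.537,.006,.072,95); print(observe()['moment'])"
```

```text
shift cm [ 0.01 -0.01  1.68] turn [-0.001  0.    -0.   ] | pos [0.5371 0.0059 0.0888] yaw 94.98 F [-0.2 -0.2  0.2] w 0.0548 ff 37.9 t 6.8 q [-0.3   0.61  0.25  1.96 -0.25  0.61  0.2 ]
[0.01356977 0.03046831 0.00337804]
```

Emit:
play_rows:
  motion:
    - [0,0,0.4,0,0,0,-1]
    - [0,0,0.8,0,0,0,-1]
    - [0,0,1.2,0,0,0,-1]
    - [0,0,1.5,0,0,0,-1]
    - [0,0,1.6,0,0,0,-1]

```text
clock: 7.3
position: [0.5371, 0.0059, 0.0729]
tool_rot: [-3.141, 0.0, 1.658]
force: [-0.3, -0.3, -0.6]
grip_width: 0.055
finger_force: 37.9
```

Emit:
play_rows:
  motion:
    - [0,0,0.05,0,0,0,0.3]
    - [0,0,0.05,0,0,0,1]
    - [0,0,0,0,0,0,1]
    - [0,0,0,0,0,0,1]
    - [0,0,0,0,0,0,1]

```text
clock: 7.8
position: [0.5374, 0.0059, 0.0734]
tool_rot: [3.141, 0.0, 1.658]
force: [-0.1, 0.0, -0.2]
grip_width: 0.0854
finger_force: 0.0
```

Emit:
play_rows:
  motion:
    - [0,0,-1.5,0,0,0,1]
    - [0,0,-4,0,0,0,1]
    - [0,0,-8,0,0,0,1]
    - [0,0,-11,0,0,0,1]
    - [0,0,-11.5,0,0,0,1]

```text
clock: 8.3
position: [0.5387, 0.0059, 0.1916]
tool_rot: [3.137, -0.0, 1.658]
force: [1.1, -0.1, 0.6]
grip_width: 0.0854
finger_force: 0.0
```

```bash
python3 -c "
from h import *; go(.371,-.2795,.15,82)"
```

```text
shift cm [-26.98 -19.2    4.05] turn [ 0.005 -0.001  0.226] | pos [0.5387 0.0059 0.1916] yaw 94.97 F [ 1.1 -0.1  0.6] w 0.0854 ff 0.0 t 8.3 q [-0.36  0.45  0.32  1.89 -0.19  0.83  0.15]
```

Emit:
play_rows:
  motion:
    - [-3,-2,0,0,0,0.02,1]
    - [-6,-4.2,0,0,0,0.05,1]
    - [-9,-6.4,0,0,0,0.08,1]
    - [-12,-8.6,0,0,0,0.11,1]
    - [-15,-10.7,1,0,0,0.13,1]

```text
clock: 8.8
position: [0.4431, -0.154, 0.1786]
tool_rot: [3.14, 0.0, 1.527]
force: [0.4, -0.5, -0.6]
grip_width: 0.0852
finger_force: 0.0
```

```bash
python3 -c "
from h import *; go(.371,-.2795,.10,82)
f=viewer.grab_frame('side'); np.savez('pics/s2.npz',im=f[0],D=f[1])"
```

```text
shift cm [-12.86  -6.66   7.85] turn [0.001 0.    0.096] | pos [ 0.4431 -0.154   0.1786] yaw 87.48 F [ 0.4 -0.5 -0.6] w 0.0852 ff 0.0 t 8.8 q [-0.09  0.37  0.38  2.07 -0.21  0.73  0.37]
```

Emit:
play_rows:
  motion:
    - [-3.2,-1.6,2,0,0,0.03,1]
    - [-6.4,-3.3,4,0,0,0.06,1]
    - [-9.6,-5,6,0,0,0.096,1]
    - [-12.8,-6.6,7.8,0,0,0.096,1]
    - [-12.8,-6.6,7.8,0,0,0.096,1]

```text
clock: 9.35
position: [0.3685, -0.2811, 0.0983]
tool_rot: [-3.138, 0.001, 1.425]
force: [0.9, 0.3, 0.6]
grip_width: 0.0858
finger_force: 0.0
```

```bash
python3 -c "
from h import *; im,D=viewer.grab_frame('side'); go(.371,-.2795,.008,82)
P=cloud('side',D); q=P[160:270,200:380].reshape(-1,3); k=(np.hypot(q[:,0]-.537,q[:,1]-.006)<.034)&(q[:,2]>.08)&(q[:,2]<.13); q=q[k]; r=np.hypot(q[:,0]-.537,q[:,1]-.006)
o=(r>.021)&(q[:,2]<.11); print('collar top pts z',np.percentile(q[o][:,2],[50,80,90,95,99]),o.sum())
t=im[180:250,255:335,::-1]; t=cv2.resize(np.clip(t*1.8,0,255).astype(np.uint8),None,fx=5,fy=5,interpolation=cv2.INTER_CUBIC)
u=cv2.resize(np.clip(im[250:420,180:380,::-1]*1.8,0,255).astype(np.uint8),(400,350)); cv2.imwrite('pics/a4.png',np.hstack([t,u]))"
```

```text
shift cm [-0.01  0.1   9.11] turn [-0.003 -0.    -0.004] | pos [ 0.3702 -0.2793  0.0991] yaw 81.78 F [-0.4  0.5  0.2] w 0.0858 ff 0.0 t 9.4 q [ 0.26  0.51  0.33  2.14 -0.31  0.54  0.68]
collar top pts z [0.09404171 0.09740893 0.0983149  0.0987648  0.09967613] 143
```

View pics/a4.png

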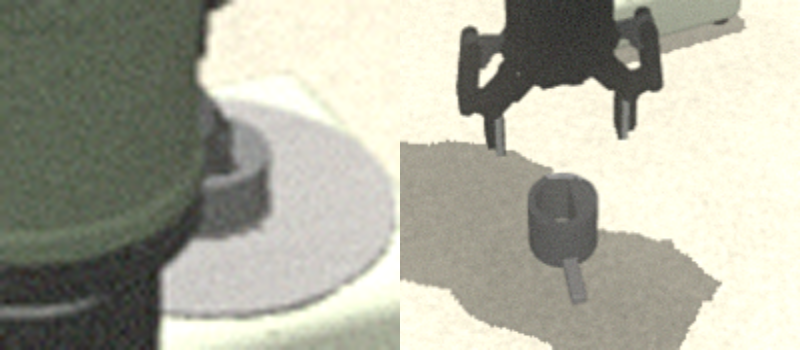

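Left: the collar (250,180) lies flat on the deck, its top at z of about 0.097. Right: the gripper is squarely above the rotor (563,215), blade along -y, clear of the fingers. Descending.

Emit:
play_rows:
  motion:
    - [0,0.1,2,0,0,0,1]
    - [0,0.1,4,0,0,0,1]
    - [0,0.1,6.2,0,0,0,1]
    - [0,0.1,8,0,0,0,1]
    - [0,0.1,9.1,0,0,0,1]

```text
clock: 9.9
position: [0.3737, -0.2769, 0.0083]
tool_rot: [-3.141, -0.001, 1.433]
force: [0.7, 0.6, -0.6]
grip_width: 0.0851
finger_force: 0.0
```

Emit:
play_rows:
  motion:
    - [0,0,0,0,0,0,1]
    - [0,0,0,0,0,0,-1]
    - [0,0,0,0,0,0,-1]
    - [0,0,0,0,0,0,-1]
    - [0,0,0,0,0,0,-1]
  squeeze: 40

```text
clock: 10.4
position: [0.3737, -0.2781, 0.0103]
tool_rot: [3.14, 0.0, 1.432]
force: [-1.0, 1.0, 11.1]
grip_width: 0.0552
finger_force: 40.3
```

```bash
python3 -c "
from h import *; go(.371,-.2795,.05,82)"
```

```text
shift cm [-0.18 -0.25 -3.97] turn [0.001 0.    0.001] | pos [ 0.3737 -0.2781  0.0103] yaw 82.04 F [-1.   1.  11.1] w 0.0552 ff 40.3 t 10.4 q [ 0.36  0.68  0.2   2.16 -0.4   0.33  0.76]
```

Emit:
play_rows:
  motion:
    - [0,0,-1,0,0,0,-1]
    - [0,0,-3,0,0,0,-1]
    - [0,0,-6,0,0,0,-1]
    - [0,0,-9.5,0,0,0,-1]
    - [0,0,-12,0,0,0,-1]

```text
clock: 10.9
position: [0.3734, -0.2782, 0.132]
tool_rot: [3.14, 0.0, 1.431]
force: [0.5, 0.8, -1.1]
grip_width: 0.0551
finger_force: 42.7
```

```bash
python3 -c "
from h import *; go(.537,.006,.175,94.5)"
```

```text
shift cm [30.41 12.26 -4.29] turn [ 0.002  0.001 -0.218] | pos [ 0.3734 -0.2782  0.132 ] yaw 82.01 F [ 0.5  0.8 -1.1] w 0.0551 ff 42.7 t 10.9 q [ 0.22  0.45  0.38  2.12 -0.29  0.62  0.66]
```

Emit:
play_rows:
  motion:
    - [3,1.2,-1,0,0,-0.03,-1]
    - [6.5,2.6,-2,0,0,-0.06,-1]
    - [10,4,-3.2,0,0,-0.1,-1]
    - [13.5,5.4,-4.3,0,0,-0.13,-1]
    - [17,6.8,-4.3,0,0,-0.16,-1]

```text
clock: 11.4
position: [0.4653, -0.1177, 0.1746]
tool_rot: [3.139, 0.0, 1.593]
force: [0.2, -0.7, -1.3]
grip_width: 0.055
finger_force: 42.7
```

Emit:
play_rows:
  motion:
    - [3,0.7,0,0,0,-0.02,-1]
    - [6,1.4,0,0,0,-0.04,-1]
    - [9,2.2,0,0,0,-0.055,-1]
    - [11,2.7,0,0,0,-0.055,-1]
    - [12,2.9,0,0,0,-0.055,-1]

```text
clock: 11.9
position: [0.4909, 0.0034, 0.1731]
tool_rot: [3.141, -0.0, 1.649]
force: [0.1, -0.6, -0.4]
grip_width: 0.0545
finger_force: 42.7
```

```bash
python3 -c "
from h import *; go(.537,.006,.175,94.5)"
```

```text
shift cm [-0.1   4.62 -0.19] turn [ 0.001 -0.    -0.001] | pos [0.4909 0.0034 0.1731] yaw 94.47 F [ 0.1 -0.6 -0.4] w 0.0545 ff 42.7 t 11.9 q [-0.39  0.41  0.34  2.02 -0.2   0.74  0.15]
```

Emit:
play_rows:
  motion:
    - [0,1.5,0,0,0,0,-1]
    - [0,3,0,0,0,0,-1]
    - [0,4.2,0,0,0,0,-1]
    - [0,4.6,0,0,0,0,-1]
    - [0,4.6,0,0,0,0,-1]

```text
clock: 12.4
position: [0.5364, 0.0044, 0.1725]
tool_rot: [3.142, 0.0, 1.646]
force: [-0.8, -0.0, -1.4]
grip_width: 0.0549
finger_force: 42.7
```

```bash
python3 -c "
from h import *
from scipy.optimize import least_squares
im,D=viewer.grab_frame('side'); go(.537,.006,.175,94.5)
q=cloud('side',D)[100:260,200:390].reshape(-1,3); near=(abs(q[:,0]-.537)<.033)&(q[:,1]>-.05)&(q[:,1]<.04)
def circ(q,r): 
    s=least_squares(lambda p:np.hypot(*(q-p).T)-r,[.537,.006],loss='soft_l1',f_scale=.001); return s.x,np.median(abs(s.fun)),len(q)
a=q[near&(q[:,2]>.178)&(q[:,2]<.19)&(q[:,1]<-.004)&(abs(q[:,0]-.537)<.022)]; print('rotor',circ(a[:,:2],.028))
a=q[near&(q[:,2]>.078)&(q[:,2]<.09)&(q[:,1]<.0)]; print('collar',circ(a[:,:2],.028))
b=q[(abs(q[:,0]-.537)<.03)&(q[:,1]<-.032)&(q[:,1]>-.066)&(q[:,2]>.155)&(q[:,2]<.19)]; print('blade',len(b),b.mean(0)); vx,vy,x0,y0=cv2.fitLine(b[:,:2].astype(np.float32),cv2.DIST_HUBER,0,.001,.001).ravel(); print('blade yaw',np.degrees(np.arctan(-vx/vy)))
for y in(-.06,-.05,-.04): 
    c=b[abs(b[:,1]-y)<.005]; print(y,np.percentile(c[:,0],[2,50,98]) if len(c) else 0)
cv2.imwrite('pics/a5.png',cv2.resize(np.clip(im[110:270,200:390,::-1]*1.8,0,255).astype(np.uint8),None,fx=3.5,fy=3.5,interpolation=cv2.INTER_CUBIC))"
```

```text
shift cm [ 0.15  0.11 -0.25] turn [-0.     0.    -0.003] | pos [0.536  0.0045 0.1725] yaw 94.31 F [ 0.2  0.1 -1.9] w 0.055 ff 42.7 t 12.45 q [-0.36  0.48  0.33  1.91 -0.21  0.79  0.16]
rotor (array([0.53601809, 0.00377865]), np.float64(0.0008724847557339301), 111)
collar (array([0.5367041 , 0.00824185]), np.float64(0.000964998633483526), 120)
blade 92 [ 0.53892209 -0.04889451  0.1714088 ]
blade yaw 12.382229
-0.06 [0.53523478 0.54003178 0.54650536]
-0.05 [0.53369503 0.53757715 0.5448902 ]
-0.04 [0.53359831 0.53687623 0.54391981]
```

View pics/a5.png

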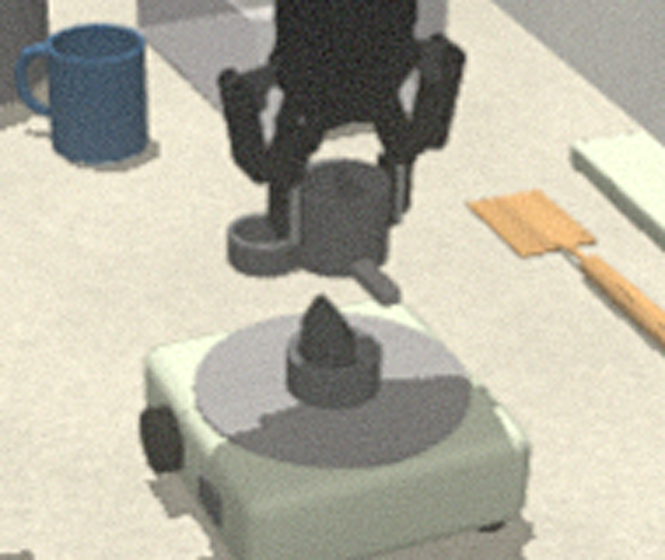

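The rotor is held straight above the post, blade at about +5° (good), axis about 3 mm short in y. I'll correct that and lower it.

Emit:
play_rows:
  motion:
    - [0.15,0,0.5,0,0,0,-1]
    - [0.3,0.05,1.2,0,0,0,-1]
    - [0.3,0.05,2,0,0,0,-1]
    - [0.3,0.05,2.8,0,0,0,-1]
    - [0.3,0.05,3.3,0,0,0,-1]

```text
clock: 12.95
position: [0.5364, 0.008, 0.1382]
tool_rot: [-3.141, 0.0, 1.647]
force: [0.7, 0.4, -0.9]
grip_width: 0.0551
finger_force: 42.7
```

Emit:
play_rows:
  motion:
    - [0,0,0.3,0,0,0,-1]
    - [0,0,0.6,0,0,0,-1]
    - [0,0,0.9,0,0,0,-1]
    - [0,0,1.2,0,0,0,-1]
    - [0,0,1.2,0,0,0,-1]

```text
clock: 13.45
position: [0.5366, 0.0081, 0.127]
tool_rot: [-3.141, 0.0, 1.647]
force: [0.2, 0.2, -0.6]
grip_width: 0.0551
finger_force: 42.7
```

```bash
python3 -c "
from h import *; go(.5365,.0075,.1063,94.5); print(observe()['moment'])"
```

```text
shift cm [-0.05 -0.02  2.07] turn [-0.     0.    -0.003] | pos [0.5366 0.0081 0.127 ] yaw 94.35 F [ 0.2  0.2 -0.6] w 0.0551 ff 42.7 t 13.45 q [-0.34  0.55  0.3   1.94 -0.24  0.69  0.18]
[0.00677048 0.0016003  0.03418332]
```

Emit:
play_rows:
  motion:
    - [-0.05,0,0.4,0,0,0,-1]
    - [-0.05,0,0.7,0,0,0,-1]
    - [-0.05,0,1.0,0,0,0,-1]
    - [-0.05,0,1.3,0,0,0,-1]
    - [-0.05,0,1.3,0,0,0,-1]

```text
clock: 13.95
position: [0.5366, 0.0076, 0.1139]
tool_rot: [-3.141, 0.0, 1.647]
force: [0.1, 0.3, -1.0]
grip_width: 0.0549
finger_force: 42.7
```

Emit:
play_rows:
  motion:
    - [0,0,0.2,0,0,0,-1]
    - [0,0,0.4,0,0,0,-1]
    - [0,0,0.6,0,0,0,-1]
    - [0,0,0.7,0,0,0,-1]
    - [0,0,0.7,0,0,0,-1]

```text
clock: 14.45
position: [0.5368, 0.0075, 0.1072]
tool_rot: [-3.141, 0.0, 1.647]
force: [-0.1, 0.0, 0.3]
grip_width: 0.0551
finger_force: 42.7
```

```bash
python3 -c "
from h import *; go(.5365,.0075,.1063,94.5); print(observe()['moment'])"
```

```text
shift cm [-0.   -0.03  0.09] turn [-0.     0.    -0.003] | pos [0.5368 0.0075 0.1072] yaw 94.35 F [-0.1  0.   0.3] w 0.0551 ff 42.7 t 14.45 q [-0.33  0.58  0.29  1.95 -0.26  0.65  0.19]
[-0.04708702  0.01398626  0.04939902]
```

Practically down with no load. I'll settle the last millimetre, release, and retract.

Emit:
play_rows:
  motion:
    - [0,0,0.1,0,0,0,-1]
    - [0,0,0.15,0,0,0,-1]
    - [0,0,0.15,0,0,0,0.5]
    - [0,0,0.1,0,0,0,1]
    - [0,0,0.1,0,0,0,1]

```text
clock: 14.95
position: [0.5369, 0.0076, 0.1064]
tool_rot: [3.141, 0.0, 1.647]
force: [-0.3, -0.5, 0.2]
grip_width: 0.0855
finger_force: 0.0
```

Emit:
play_rows:
  motion:
    - [0,0,0,0,0,0,1]
    - [0,0,-1.5,0,0,0,1]
    - [0,0,-4,0,0,0,1]
    - [0,0,-7,0,0,0,1]
    - [0,0,-9,0,0,0,1]

```text
clock: 15.45
position: [0.5372, 0.0074, 0.198]
tool_rot: [3.14, 0.0, 1.647]
force: [-0.0, 0.9, 0.3]
grip_width: 0.0854
finger_force: 0.0
```

Emit:
play_rows:
  motion:
    - [2,0,-1,0,0,0,1]
    - [6,0,-1,0,0,0,1]
    - [10,0,-1,0,0,0,1]
    - [14,0,-1,0,0,0,1]
    - [18,0,-1,0,0,0,1]

```text
clock: 15.95
position: [0.5228, 0.1886, 0.2064]
tool_rot: [3.141, -0.0, 1.647]
force: [1.1, -0.7, -0.1]
grip_width: 0.0852
finger_force: 0.0
```

Emit:
play_rows:
  motion:
    - [4,0,0,0,0,0,1]
    - [7,0,0,0,0,0,1]
    - [9,0,0,0,0,0,1]
    - [10,0,0,0,0,0,1]
    - [10,0,0,0,0,0,1]

```text
clock: 16.45
position: [0.5153, 0.2875, 0.206]
tool_rot: [-3.141, 0.0, 1.648]
force: [-0.3, -0.4, 0.1]
grip_width: 0.0859
finger_force: 0.0
```

```bash
python3 -c "
from h import *
im,D=viewer.grab_frame('side'); im2,D2=viewer.grab_frame('top'); go(.5,.2,.2,94)
for n,d,(v,u) in(('side',D,(210,293)),('top',D2,(196,285))):
    q=cloud(n,d)[v-45:v+45,u-45:u+45].reshape(-1,3); r=np.hypot(q[:,0]-.537,q[:,1]-.007)
    a=q[(r<.03)&(q[:,2]>.13)]; print(n,'hub top z',np.percentile(a[:,2],[25,50,75]),len(a),'blade z',np.percentile(q[(r>.035)&(r<.06)&(abs(q[:,0]-.537)<.012)][:,2],[50,75,90]))
a=cv2.resize(np.clip(im[150:290,220:360,::-1]*1.8,0,255).astype(np.uint8),(400,400),interpolation=cv2.INTER_CUBIC)
b=cv2.resize(np.clip(im2[145:245,235:335,::-1]*1.8,0,255).astype(np.uint8),(400,400),interpolation=cv2.INTER_CUBIC)
cv2.imwrite('pics/a6.png',np.hstack([a,b]))"
```

```text
shift cm [-8.4  -2.22  0.63] turn [0.    0.001 0.005] | pos [0.5159 0.2855 0.2063] yaw 94.29 F [-0.2  0.7 -0.8] w 0.0851 ff 0.0 t 16.55 q [-0.82  0.51  0.31  1.74 -0.19  0.92 -0.36]
side hub top z [0.13627533 0.14144655 0.14340569] 416 blade z [0.07507633 0.10626079 0.10794377]
top hub top z [0.14072671 0.14217275 0.14325193] 437 blade z [0.10082108 0.10606131 0.10768037]
```

View pics/a6.png

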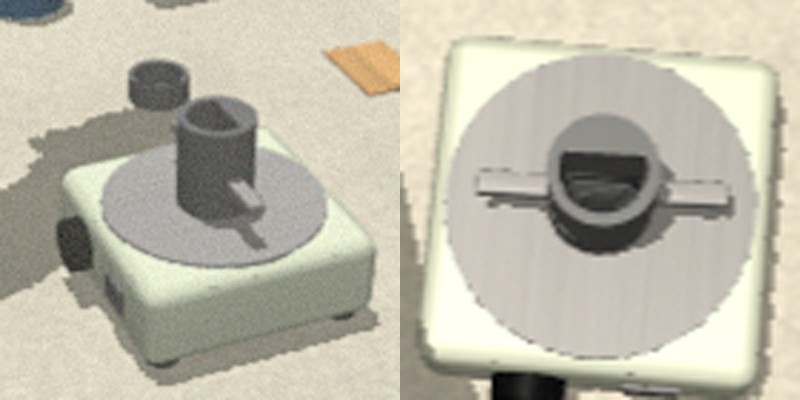

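The hub's top reads 0.142 m and the blade tops 0.106 m, exactly the home values, with the spacer beneath and the robot clear. Handing in.

```bash
python3 -c "
from workcell import bot; print(bot.job_done())"
```

```text
the job is handed in; nothing more can be done
None
```

The spacer collar is flat on the deck and the rotor is fully down on it, both on the D-post with flats matched; I handed the job in at about 16.6 s of the 50 s allowed, with the gripper clear.

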